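# Click the tube handle onto the chai pan

## Robot

A 7-joint arm with a two-finger parallel gripper is mounted at the origin on the work surface. World frame = base frame: x ahead of the robot, y to its left, z up, the work surface at z = 0. Lengths are in mm, angles in rad, forces in N, time in s.
With the tool pointing down it reaches from about 400 to 875 mm from the base axis. Payload 6.5 kg.
Tool frame: the origin (TCP) lies midway between the tips of the shut fingers; the grasp point (between the pads) lies 19 mm behind it (robot.tcp_to_grasp is the distance from the TCP to the grasp point, in mm); z points along the fingers, y is the line along which they close (so a half turn about z gives the same grasp; the last joint's range is limited). The gripper opens to 85 mm and grips with 20 to 120 N. Pads are 22 mm wide; open, the fingers measure 114 mm over their backs; the gripper's body (76 mm by 85 mm) begins 54 mm behind the grasp point. The pads swing forward as they close: fully open they stand 13 mm farther back than shut.
Start: joints at [1.181, 0.536, -0.004, 1.538, 0.003, 1.067, -0.071], TCP at [206.807, -616.215, 231.29] pointing down, gripper open.
Joint ranges: [-2.7, 2.7], [-0.37, 2.16], [-1.27, 1.26], [0.24, 2.4], [-1.31, 4.45], [0.19, 1.91], [-2.76, 2.76]. Speed limits (rad/s): [2.39, 2.39, 3.14, 3.14, 3.14, 3.14, 3.14].

## Interface

Orientations are given as a rotation vector (axis times angle).
In Python, from workcell import state, camera, robot gives the robot as it stands. The module is installed in compiled form; this text tells all that it offers.
- The arm moves only by the tool send_rows, never from a script. Its argument "commands" is a list that holds one entry, the list of rows, each a list of 7 numbers: the shift along the world's x, y, z in mm, then the turn, a rotation vector about the world's x, y, z in degrees, then the finger opening in mm, from 0 to 85.4. In form: [[[x, y, z, wx, wy, wz, gripper], ...]]. A call has exactly 8 rows; each row shifts and turns the commanded pose from where the row before left it; what a row does not reach is not made up. A row lasts 1/12 s, in which the tool goes at most 41.7 mm and 7.16 degrees, less where a joint would pass 70% of its speed; a pose out of reach is approached as far as the arm can. A call with a gripper value outside its range is refused whole. The fingers move at their own pace and stop on an object; "squeeze" is the grip in N (left out, the last holds). Time passes only in rows, so rows that do not move let the fingers close, or fill a call up. It gives the time, the measured TCP pose, the force, the opening and the grip force at its end, in the units of the state.
- state(): the state, without advancing time (a new reading comes with each control period).
- camera(name): name is "scene" or "top"; returns a dict with "color" (384x512x3 uint8, blue, green, red), "vfov" (degrees; the focal length in pixels is half the picture's height over the tangent of half this angle, whatever the lens; pixels are square), "cx", "cy" (the principal point, pixels), "R" (3x3) and "t" (3): a world point X has camera coordinates R X + t. Camera axes: x right, y down, z forward; pixel columns grow to the right and rows downward; lengths in mm; the calibration is good to about 2 mm. A picture is of the moment at which its call begins. There is no depth.
- robot.sign_off(): hands the job in; it is judged then, once.
The state is a dict: "time": time; "joint_pos": joint angles; "qvel": joint speeds; "tau": joint torques, N m; "eef_pos": TCP position; "tcp_rot": TCP orientation; "contact_force": force on the tool from outside, world axes, zero at the start; "ft_torque": the same for the moment, N m; "finger_gap": opening from 0.0 (shut) to 1.0 (fully open); "grip_force": force on a finger pad.
Only numpy, scipy, OpenCV 4.12 (cv2) and the standard library are available. Lean on these libraries where they do the work, as an engineer would, in place of code of your own. Each camera call takes 0.05 s, during which the arm holds its last target. There are 200 camera calls.

## Task

Pick up the loose black tube handle from the steel tray and slide it onto the slanting steel stub of the chai pan, hole side up, until it is fully home against the collar and the brass spring button has popped up through the hole; then let go of it. Push it on firmly, but do not ram it hard against the collar, and leave the two glasses, the yellow jar and the tea strainer where they stand.

Things in the scene. Friction and masses are not known exactly. Their poses are not given: they have to be found in the camera images.
- handle_mid (a point): Centre of the loose handle: straight square tube 150 mm long, 27.5 x 27.5 mm outside, 150 to 250 g, front 66 mm bare steel, rest black plastic. Lies level in the tray, hole side up, this point 13.75 mm above the tray floor. Axes: x along the tube from the open mouth (x = -75 mm) to the closed butt (+75 mm); z towards the side with the button hole.
- handle_mouth (a point): Centre of the handle's open mouth, at x = -75 mm from handle_mid, same axes. The bore is 20.5 mm square and 135 mm deep, flared to 25.5 mm over the first 4 mm. The button hole, 15 mm long, 14 mm wide, goes through the z wall (3.5 mm thick), centred 28 mm from the mouth.
- stub_base (a point): Fixed point on the stub's axis, 100 mm above the work surface, in the dark 26 mm square bracket on the pan's side. Axes: x along the stub, away from the pan, rising 30 degrees above level; y level; z towards the button side (up). The handle goes on with its x and z axes along these. The stub's collar is 18 to 42 mm out along x: how far differs every time and is not measured.
- button (a joint): Spring button: brass, sloped towards the tip and steep towards the pan, on the stub's z side, centred 28 mm beyond the collar, 6 mm proud. 0 = out, 0.0075 m = fully in. The handle's mouth presses it in as it slides over (a push of 5 to 16 N, then a few N of drag); the tube wall keeps it in at 0.003 to 0.006; it springs back to 0 when the hole comes over it, in the last 2 mm before the collar.
- tray: Fixed steel chai tray, 300 x 220 mm, floor 3 mm thick, rim 14 mm high. Origin: centre of its underside, on the work surface.
- glass_a_mid (a point): Centre of a cutting-chai glass, 62 mm wide, 85 mm tall, standing on the work surface. Leave alone.
- glass_b_mid (a point): Centre of the other glass, the same. Leave alone.
- jar_mid (a point): Centre of the yellow plastic jar with red snap lid, 94 mm wide, 126 mm tall. Leave alone.
- strainer_mid (a point): Centre of the bowl of the steel tea strainer, 72 mm wide, 28 mm tall, its thin handle reaching 140 mm along its x. Leave alone.
- pan: Steel chai pan, 156 mm wide, rim 125 mm high, fixed on a 200 mm square black hotplate; origin under its centre on the work surface. Its +x side carries the steel stub: 18 mm square, 60 mm long beyond a 27 mm square collar, last 8 mm stepped down to 13 mm. The mouth must come to rest against the collar. The stub stays put when pushed. Over 50 N is ramming.
Mind the look-alikes: they are no part of the job. Leave any green or turquoise look-alike of the part that bears handle_mid alone.

How it is judged (in metres and radians):
On the way:
1. the handle's mouth is on the stub, in line with it, and the tube holds the button pressed in (value of joint button above 0.0025 m and x of handle_mouth in the frame of stub_base between 0.015 and 0.08 m and y of handle_mouth in the frame of stub_base between -0.006 and 0.006 m and z of handle_mouth in the frame of stub_base between -0.006 and 0.006 m and angle between the x axis of handle_mid and the x axis of stub_base, either way round below 0.15 rad), for 0.1 s.
At the end, for the whole second after the job is handed in: Handle on the stub, mouth at the collar (14 to 46 mm from stub_base), within 5 mm and 7 degrees of its axis, hole side within 11 degrees of the button side, button out (under 1.5 mm), handle released, glasses, jar and strainer within 30 mm of their starts (value of joint button below 0.0015 m and x of handle_mouth in the frame of stub_base between 0.014 and 0.046 m and y of handle_mouth in the frame of stub_base between -0.005 and 0.005 m and z of handle_mouth in the frame of stub_base between -0.005 and 0.005 m and angle between the x axis of handle_mid and the x axis of stub_base, either way round below 0.12 rad and angle between the z axis of handle_mid and the z axis of stub_base, either way round below 0.2 rad and distance of each of glass_a_mid, glass_b_mid, jar_mid, strainer_mid from where it was at the start of the episode below 0.03 m and contact force between handle and the fingers below 0.1 N and velocity of joint button below 0.01 m/s); the robot touches nothing.
It fails at once if the handle is rammed against the stub, collar or pan (over 50 N) (contact force between handle and pan above 50 N).
It fails at once if a glass, the jar or the strainer is shifted by more than 30 mm (distance of any of glass_a_mid, glass_b_mid, jar_mid, strainer_mid from where it was at the start of the episode above 0.03 m).
It also fails if it takes over 48 s, if anything falls off the work surface, if the arm or the gripper's body presses on something with over 40 N, if the wrist force passes 120 N, or if a joint passes its speed limit or range.

## Working session

There is one attempt and no reset: what is moved stays moved. The work goes in short steps, Python scripts to look and compute and a tool call to move; the robot and the scene stay as the last step left them, time stands still between calls to the robot, and variables do not carry over. Pictures are saved under pics/ and viewed, at most 10 in all, crops included, and the job is handed in when it is done.

Besides the shell and the picture viewer there is one more tool, called after "Request:" as a command line: name --argument value ..., lists and objects as JSON in quotes. send_rows: Moves the arm, as the interface text tells. Its arguments: {"type":"object","properties":{"commands":{"type":"array"},"squeeze":{"type":"number"}},"required":["commands"]}

```bash
mkdir -p pics
cat > h.py <<'E'
import numpy as np, cv2
from workcell import state, camera, robot
def K(c):
    f=c["color"].shape[0]/2/np.tan(np.radians(c["vfov"])/2); return f,c["cx"],c["cy"]
def ray(c,uv):
    f,cx,cy=K(c); R=np.array(c["R"]);t=np.array(c["t"])
    d=R.T@np.array([(uv[0]-cx)/f,(uv[1]-cy)/f,1]); return -R.T@t,d/np.linalg.norm(d)
def onz(c,uv,z):
    o,d=ray(c,uv); return o+d*(z-o[2])/d[2]
def proj(c,X):
    f,cx,cy=K(c); p=np.array(c["R"])@np.array(X)+np.array(c["t"]); return np.array([f*p[0]/p[2]+cx,f*p[1]/p[2]+cy])
def tri(c1,u1,c2,u2):
    o1,d1=ray(c1,u1);o2,d2=ray(c2,u2)
    s=np.linalg.lstsq(np.c_[d1,-d2],o2-o1,rcond=None)[0]
    a=o1+s[0]*d1;b=o2+s[1]*d2; return (a+b)/2,np.linalg.norm(a-b)
E
python3 - <<'E'
from h import *
import pickle
cs={n:camera(n) for n in("scene","top")}
pickle.dump(cs,open("c0.pkl","wb"))
for n,c in cs.items():
    cv2.imwrite(f"pics/{n}0.png",cv2.resize(c["color"],None,fx=1.56,fy=1.56,interpolation=cv2.INTER_CUBIC)); print(n,K(c),ray(c,(256,192)))
print(state())
E
```

```text
scene (np.float64(477.60267854081445), 260.906789150197, 185.51575102599708) (array([1365.2010882 , -688.9897423 , 1286.99617127]), array([-0.52868391,  0.35631271, -0.77041195]))
top (np.float64(476.37242719525483), 249.5334466872852, 196.54519807110438) (array([ 465.19817068, -117.71179857, 1508.61795161]), array([ 0.06010425, -0.01463955, -0.99808475]))
{'time': 0.1, 'joint_pos': array([ 1.18082196,  0.53712396, -0.00441502,  1.53878495,  0.00257407,
        1.06732516, -0.0711919 ]), 'qvel': array([-0.00044412, -0.001472  ,  0.00028255, -0.00434303, -0.00096605,
        0.00108071,  0.00054608]), 'tau': array([ 2.28480465e-03, -5.84566140e+01,  1.05179183e+00, -2.59777254e+01,
        1.26149433e-02,  4.55044050e-03, -2.42433521e-05]), 'eef_pos': array([ 206.58711668, -615.67622984,  230.47504354]), 'tcp_rot': array([-3.09893182e+00, -5.06181143e-01,  5.83459236e-04]), 'contact_force': array([ 0.10856101, -0.1015188 , -0.44942607]), 'ft_torque': array([0.05629478, 0.02306082, 0.01699546]), 'grip_force': 0.0, 'finger_gap': 0.9986081737756868}
```

View pics/scene0.png

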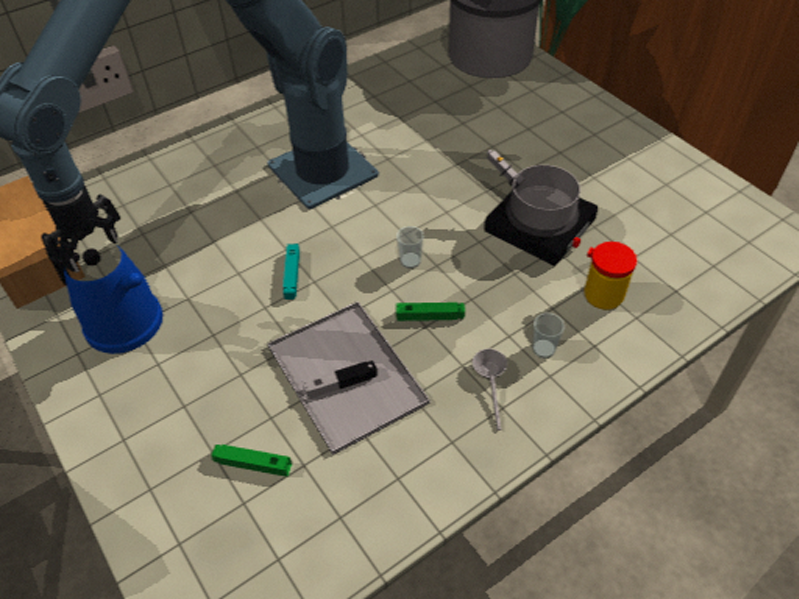

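View pics/top0.png

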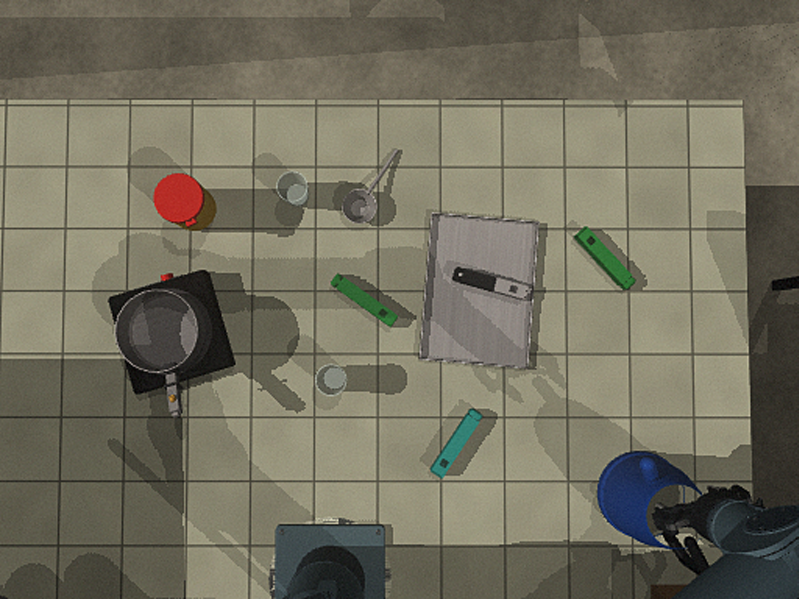

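The scene view shows the pan with its stub at about (500,160) and the tray with the handle at about (340,380). In the top view the handle runs from (455,273) at the black butt to (533,293) at the mouth, and the stub from (170,375) to (176,415), pointing towards the robot. I'll zoom in on both.

Run:
```python
import pickle,cv2,numpy as np
cs=pickle.load(open("c0.pkl","rb"))
def crop(n,x,y,w=66,h=50): return cv2.resize(cs[n]["color"][y:y+h,x:x+w],None,fx=6,fy=6,interpolation=cv2.INTER_CUBIC)
a=np.vstack([np.hstack([crop("top",283,160),crop("top",80,225)]),np.hstack([crop("scene",185,220),crop("scene",300,90)])])
a=np.clip(a.astype(float)*1.4,0,255).astype(np.uint8)
cv2.imwrite("pics/crop0.png",a)
```

```text
(no output)
```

View pics/crop0.png

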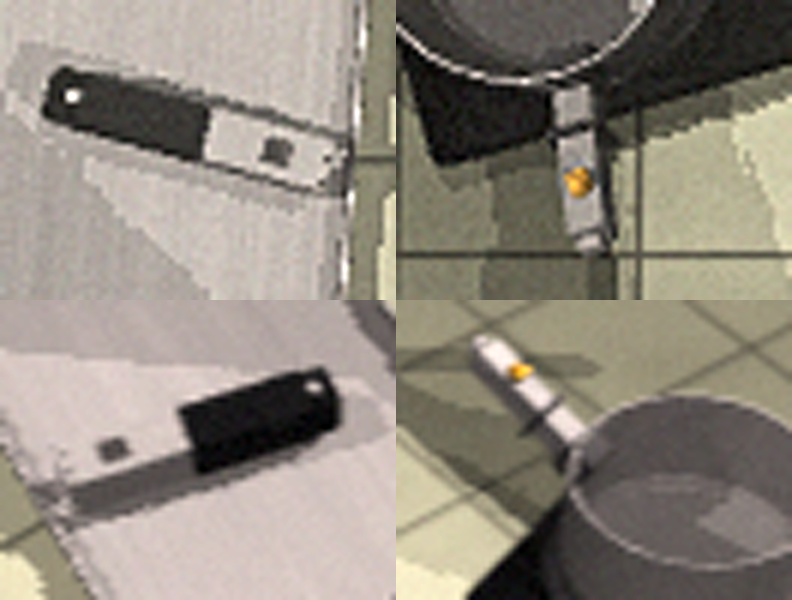

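The enlarged crops show all the marks I need. Handle in the top view: butt (52,92), hole (277,150). Stub in the top view: brass button (578,181), tip (592,240), collar line (573,128). Stub in the scene view: button (519,370), tip (488,342), collar (543,412).

Run:
```python
from h import *
import pickle
cs=pickle.load(open("c0.pkl","rb")); T,S=cs["top"],cs["scene"]
q=lambda ox,oy,x0,y0:(lambda x,y:np.array([(x-ox)/6+x0-.4,(y-oy)/6+y0-.4]))
ht,st,hs,ss=q(0,0,283,160),q(396,0,80,225),q(0,300,185,220),q(396,300,300,90)
for nm,c,f,pts in (("top",T,ht,[(52,92),(206,133),(277,150)]),("scene",S,hs,[(333,398-14),(183,428),(113,449)])):
    P=[onz(c,f(*p),30.5) for p in pts]; d=P[2]-P[0]
    print(nm,np.round(P,1).tolist(),"butt-border",np.linalg.norm(P[1]-P[0]),"butt-hole",np.linalg.norm(d),"yaw x",np.degrees(np.arctan2(-d[1],-d[0])))
# brass mask
def brass(c,x0,y0):
    im=c["color"][y0:y0+50,x0:x0+66]; h=cv2.cvtColor(im,cv2.COLOR_BGR2HSV)
    m=(h[...,0]>8)&(h[...,0]<28)&(h[...,1]>130)&(h[...,2]>90); y,x=np.nonzero(m); print(m.sum()); return np.array([x.mean()+x0,y.mean()+y0])
bt,bs=brass(T,80,225),brass(S,300,90); print(bt,bs)
B=tri(T,bt,S,bs);print("button",B)
tip=tri(T,st(590,236),S,ss(489,342)); col=tri(T,st(573,128),S,ss(543,412)); print("tip",tip,"col",col)
for P in(col,):
    d=tip[0]-P[0]; print(np.linalg.norm(d),"yaw",np.degrees(np.arctan2(d[1],d[0])),"el",np.degrees(np.arcsin(d[2]/np.linalg.norm(d))))
# black mask centroid on z
for c,x0,y0 in((T,283,160),(S,185,220)):
    im=c["color"][y0:y0+50,x0:x0+66]; m=(im.max(2)<55).astype(np.uint8)
    n,l,s,cc=cv2.connectedComponentsWithStats(m); k=1+s[1:,4].argmax()
    r=cv2.minAreaRect(np.argwhere(l==k)[:,::-1].astype(np.float32)); print(r, onz(c,np.array(r[0])+[x0,y0],30.5))
# pan: hotplate
im=T["color"]; m=((im.max(2)<45)).astype(np.uint8)[150:260,60:160]
n,l,s,cc=cv2.connectedComponentsWithStats(m); k=1+s[1:,4].argmax(); print(s[k])
```

```text
top [[607.5, -249.2, 30.5], [586.2, -329.0, 30.5], [577.4, -365.8, 30.5]] butt-border 82.59637631825106 butt-hole 120.39573790200855 yaw x 75.52099042025866
scene [[612.5, -248.4, 30.5], [588.7, -327.5, 30.5], [578.0, -363.9, 30.5]] butt-border 82.57147681484189 butt-hole 120.5625669606371 yaw x 73.35973769632707
12
7
[109.83333333 254.75      ] [320.28571429 101.42857143]
button (array([368.80472207, 280.44356445, 143.27663906]), np.float64(3.265861287655562))
tip (array([344.6826648 , 272.61509427, 153.64036843]), np.float64(6.81246421636749)) col (array([391.09655661, 285.96463461, 123.66891171]), np.float64(2.9748578327640947))
56.83966747057598 yaw -163.95373278903133 el 31.82308900843079
((20.66476058959961, 18.406879425048828), (27.299678802490234, 9.63517951965332), 15.52410888671875) [ 596.70211863 -287.78978488   30.5       ]
((42.85000228881836, 19.549999237060547), (11.700427055358887, 26.56313133239746), 71.56504821777344) [ 608.24638273 -292.2923437    30.5       ]
[  10   23   81   87 2065]
```

The measurements agree with each other: handle_mid is at about (590,-320) with yaw 74.5°, and the stub's yaw is about -164°, which is square with the hotplate. Next I move to a point above the handle, rising first to clear the jug.

Request:
send_rows --commands '[[[0,0,30,0,0,0,60],[10,10,20,0,0,3,60],[28,22,0,0,0,5,60],[29,23,0,0,0,5,60],[29,23,0,0,0,5,60],[29,23,0,0,0,5,60],[29,23,0,0,0,5,60],[29,23,0,0,0,5,60]]]' --squeeze 70

```text
time: 0.77
eef_pos: [390.7, -467.7, 281.1]
tcp_rot: [-2.826, -1.372, 0.0]
contact_force: [-0.2, -0.3, -0.1]
finger_gap: 0.699
grip_force: 0.0
```

Request:
send_rows --commands '[[[29,23,-10,0,0,5,60],[29,23,-20,0,0,5,60],[29,23,-25,0,0,5,60],[29,23,-25,0,0,5,60],[29,23,-25,0,0,3,60],[29,23,-25,0,0,0,60],[28,20.3,-20,0,0,0,60],[0,0,0,0,0,0,60]]]'

```text
time: 1.43
eef_pos: [587.3, -307.6, 133.2]
tcp_rot: [-2.484, -1.91, -0.005]
contact_force: [-0.9, 2.6, 0.6]
finger_gap: 0.703
grip_force: 0.0
```

```bash
cat >> h.py <<'E'
from scipy.spatial.transform import Rotation as Ro
def show():
    s=state(); M=Ro.from_rotvec(s["tcp_rot"]).as_matrix()
    print("t",round(s["time"],2),"p",np.round(s["eef_pos"],1),"ytool",np.round(M[:,1],3),"ztool",np.round(M[:,2],3),"q",np.round(s["joint_pos"],2),"F",np.round(s["contact_force"],1),"M",np.round(s["ft_torque"],2),"gap",round(s["finger_gap"]*85.4,1),"grip",round(s["grip_force"],1)); return s,M
E
python3 - <<'E'
from h import *
show()
E
```

```text
t 1.43 p [ 587.3 -307.6  133.2] ytool [ 0.966 -0.257 -0.004] ztool [-0.002  0.009 -1.   ] q [ 0.61  0.69 -0.29  1.55  0.22  0.94 -0.01] F [-0.9  2.6  0.6] M [0.09 0.   0.01] gap 60.0 grip 0.0
```

Request:
send_rows --commands '[[[0.5,0.5,-25,0,0,-0.5,60],[0,0,-25,0,0,0,60],[0,0,-25,0,0,0,60],[0,0,-20,0,0,0,60],[0,0,-10,0,0,0,60],[0,0,0,0,0,0,60],[0,0,0,0,0,0,60],[0,0,0,0,0,0,60]]]'

```text
time: 2.1
eef_pos: [585.2, -317.3, 34.7]
tcp_rot: [2.507, 1.89, 0.002]
contact_force: [-0.1, -0.3, 0.7]
finger_gap: 0.699
grip_force: 0.0
```

Run:
```python
from h import *
show()
cs=[camera(n)["color"] for n in("top","scene")]
a=np.hstack([cv2.resize(cs[0][140:220,260:360],None,fx=4,fy=4),cv2.resize(cs[1][190:270,170:270],None,fx=4,fy=4)])
cv2.imwrite("pics/g1.png",a)
```

```text
t 2.1 p [ 585.2 -317.3   34.7] ytool [ 0.961 -0.275  0.002] ztool [ 0.002 -0.001 -1.   ] q [ 0.6   0.82 -0.25  1.59  0.26  0.77 -0.05] F [-0.1 -0.3  0.7] M [-0.06 -0.02 -0.05] gap 59.7 grip 0.0
```

View pics/g1.png

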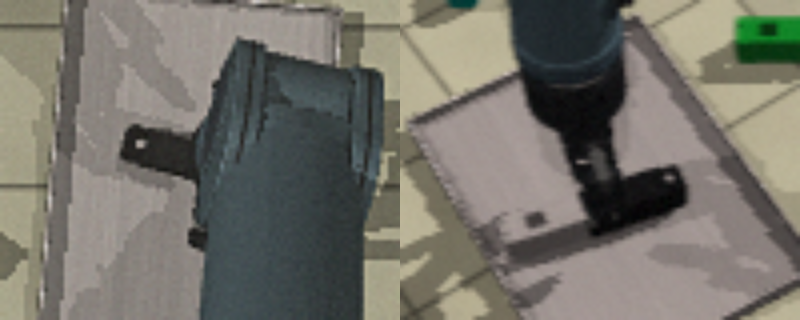

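The fingers straddle the handle near its black/steel border, with the TCP about 7 mm off target in x and y. I'll correct that and go down.

Request:
send_rows --commands '[[[4,3.5,0,0,0,0.5,60],[3.5,3.5,0,0,0,0,60],[0,0,-8,0,0,0,60],[0,0,-8,0,0,0,60],[0,0,-6,0,0,0,60],[0,0,-3,0,0,0,60],[0,0,0,0,0,0,60],[0,0,0,0,0,0,60]]]'

```text
time: 2.87
eef_pos: [591.4, -309.8, 7.7]
tcp_rot: [-2.499, -1.902, 0.001]
contact_force: [0.2, -0.5, -0.1]
finger_gap: 0.704
grip_force: 0.0
```

Run:
```python
from h import *
show()
```

```text
t 2.87 p [ 591.4 -309.8    7.7] ytool [ 0.964 -0.267 -0.001] ztool [-0.001  0.    -1.   ] q [ 0.58  0.86 -0.24  1.58  0.27  0.74 -0.06] F [ 0.2 -0.5 -0.1] M [-0.   -0.05  0.03] gap 60.1 grip 0.0
```

Request:
send_rows --commands '[[[0,0,-1,0,0,0,40],[0,0,0,0,0,0,30],[0,0,0,0,0,0,20],[0,0,0,0,0,0,20],[0,0,0,0,0,0,20],[0,0,0,0,0,0,20],[0,0,0,0,0,0,20],[0,0,0,0,0,0,20]]]' --squeeze 80

```text
time: 3.53
eef_pos: [592.4, -310.1, 7.9]
tcp_rot: [2.499, 1.902, 0.001]
contact_force: [-0.2, -0.6, 5.8]
finger_gap: 0.306
grip_force: 80.9
```

Run:
```python
from h import *
show()
```

```text
t 3.53 p [ 592.4 -310.1    7.9] ytool [ 0.964 -0.266  0.001] ztool [ 0.001 -0.001 -1.   ] q [ 0.58  0.86 -0.24  1.58  0.28  0.73 -0.06] F [-0.2 -0.6  5.8] M [-0.02  0.    0.02] gap 26.1 grip 80.9
```

Gripped: the opening reads 26 mm and the grip force 81 N. Lift and carry, starting the yaw.

Request:
send_rows --commands '[[[0,0,8,0,0,0,20],[0,0,20,0,0,0,20],[0,0,35,0,0,2,20],[0,0,40,0,0,4,20],[0,10,40,0,0,5,20],[-8,20,40,0,0,5,20],[-15,27,40,0,0,5,20],[-16,30,40,0,0,5,20]]]'

```text
time: 4.2
eef_pos: [558.2, -234.9, 253.1]
tcp_rot: [-2.003, -2.42, 0.001]
contact_force: [1.0, 0.1, -2.3]
finger_gap: 0.303
grip_force: 80.1
```

Request:
send_rows --commands '[[[-16,30,15,0,0,6,20],[-16,30,0,0,0,6,20],[-16,30,0,0,0,6,20],[-16,30,0,0,0,6,20],[-16,30,0,0,0,6,20],[-16,30,0,0,0,6,20],[-16,30,0,0,0,6,20],[-16,30,0,0,0,6,20]]]'

```text
time: 4.87
eef_pos: [429.4, 5.7, 266.2]
tcp_rot: [-0.843, -3.025, 0.002]
contact_force: [0.4, 0.9, -1.6]
finger_gap: 0.308
grip_force: 80.1
```

Request:
send_rows --commands '[[[-16,30,0,0,0,6,20],[-16,30,0,0,0,6,20],[-16,30,0,0,0,6,20],[-16,30,0,0,0,6,20],[-16,30,0,0,0,6,20],[-16,30,0,0,0,6,20],[0,0,0,0,0,6,20],[0,0,0,0,0,5,20]]]'

```text
time: 5.53
eef_pos: [333.5, 185.8, 266.5]
tcp_rot: [0.441, -3.11, 0.002]
contact_force: [0.2, 0.0, -2.5]
finger_gap: 0.302
grip_force: 80.2
```

```bash
cat >> h.py <<'E'
yaw=np.radians(-164); A=np.array([363,278.8,132.9])
xs=np.array([np.cos(yaw)*.8660,np.sin(yaw)*.8660,.5]); ys=np.array([-np.sin(yaw),np.cos(yaw),0]); zs=np.cross(xs,ys)
RS=np.c_[xs,ys,zs]
# hand: handle axes in tool: x_h, y_h=-+tool y ; tool z=-z_h
def plan(gap,ox=85,oz=8.85):
    """remaining shift+turn (deg) to bring mouth to collar+gap on stub axis, axis through A (=collar+28)"""
    s,M=show()
    # handle axes now
    zh=-M[:,2]; yh=-M[:,1]; xh=np.cross(yh,zh); H=np.c_[xh,yh,zh]
    rv=Ro.from_matrix(RS@H.T).as_rotvec()
    tcp=A+(gap-28+ox)*xs-oz*zs
    mouth=s["eef_pos"]-ox*xh+oz*zh
    print("xh",np.round(xh,3),"mouth in stub (collar=0)",np.round(RS.T@(mouth-A)+[28,0,0],1),"turn deg",np.round(np.degrees(rv),2),"shift",np.round(tcp-s["eef_pos"],1))
    print("F stub",np.round(RS.T@s["contact_force"],1))
E
python3 - <<'E'
from h import *
plan(85)
E
```

```text
t 5.53 p [333.5 185.8 266.5] ytool [-0.278  0.961 -0.001] ztool [-0.    -0.001 -1.   ] q [ 0.39  0.11 -1.06  2.1   0.12  0.99  1.13] F [ 0.2  0.  -2.5] M [-0.07 -0.03  0.06] gap 25.8 grip 80.2
xh [-0.961 -0.278  0.001] mouth in stub (collar=0) [ 72.3  81.  138.8] turn deg [-8.23 28.81 -0.15] shift [-93.   57.8 -70.2]
F stub [-1.4  0.  -2.1]
```

Request:
send_rows --commands '[[[-5,9,0,-1.2,4.1,0,20],[-5,10,0,-1.2,4.1,0,20],[-5,10,0,-1.2,4.1,0,20],[-5,10,0,-1.2,4.1,0,20],[-5,10,0,-1.2,4.1,0,20],[-5,9,0,-1.2,4.1,0,20],[-5,0,0,-1,4.2,0,20],[-5,0,0,0,0,0,20]]]'

```text
time: 6.2
eef_pos: [296.1, 242.4, 265.0]
tcp_rot: [0.353, -2.593, 0.099]
contact_force: [0.2, -0.7, -2.3]
finger_gap: 0.305
grip_force: 80.2
```

Run:
```python
from h import *
plan(85)
```

```text
t 6.2 p [296.1 242.4 265. ] ytool [-0.268  0.963 -0.002] ztool [-0.485 -0.137 -0.864] q [ 0.08  0.56 -0.98  1.8   0.15  1.46  0.87] F [ 0.2 -0.7 -2.3] M [ 0.14 -0.75  0.04] gap 26.1 grip 80.2
xh [-0.832 -0.231  0.504] mouth in stub (collar=0) [73.4 17.2 85.7] turn deg [ 0.2  -0.21  0.44] shift [-55.6   1.2 -68.8]
F stub [-1.2  0.8 -2. ]
```

Request:
send_rows --commands '[[[-14,0,0,0,0,0.4,20],[-14,0,0,0,0,0,20],[-14,0,-8,0,0,0,20],[-14,1,-16,0,0,0,20],[0,0,-16,0,0,0,20],[0,0,-16,0,0,0,20],[0,0,-12,0,0,0,20],[0,0,0,0,0,0,20]]]'

```text
time: 6.87
eef_pos: [238.5, 242.1, 197.3]
tcp_rot: [0.365, -2.596, 0.104]
contact_force: [0.5, -1.5, -1.7]
finger_gap: 0.306
grip_force: 80.2
```

Run:
```python
from h import *
import pickle
plan(85)
cs={n:camera(n) for n in("scene","top")}; pickle.dump(cs,open("c1.pkl","wb"))
c=lambda n,x,y:cv2.resize(cs[n]["color"][y:y+90,x:x+66],None,fx=6,fy=6,interpolation=cv2.INTER_CUBIC)
cv2.imwrite("pics/p1.png",np.clip(np.hstack([c("top",80,220),c("scene",290,60)])*1.4,0,255).astype(np.uint8))
```

```text
t 6.87 p [238.5 242.1 197.3] ytool [-0.277  0.961 -0.005] ztool [-0.48  -0.142 -0.866] q [ 0.04  0.58 -0.98  1.97  0.17  1.26  0.81] F [ 0.5 -1.5 -1.7] M [ 0.19 -0.72  0.06] gap 26.1 grip 80.2
xh [-0.833 -0.237  0.5  ] mouth in stub (collar=0) [87.6  1.  -0.3] turn deg [ 0.25  0.06 -0.06] shift [ 2.   1.6 -1. ]
F stub [-0.9  1.6 -1.5]
```

View pics/p1.png

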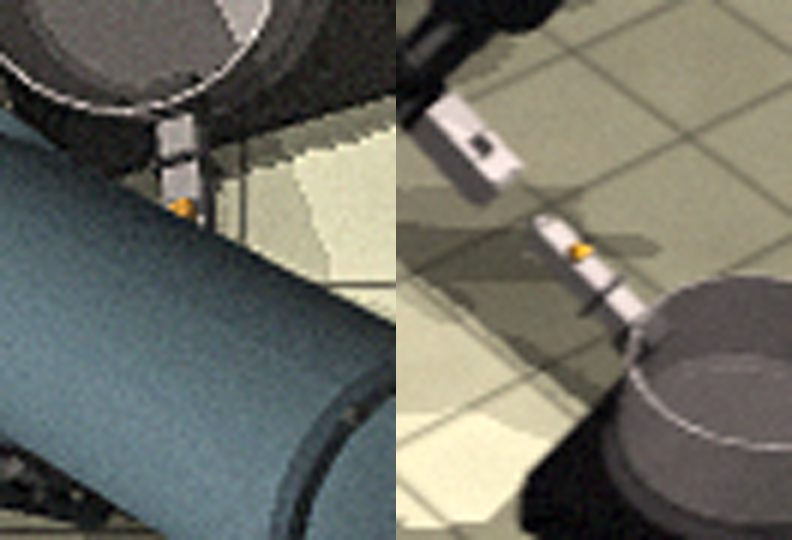

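The scene view shows the mouth at (514,172) facing the tip (540,215), with the hole at (481,146) and the button at (581,250). The arm hides the stub's tip in the top view. I'll compare the hole with where the scene camera should see it.

Run:
```python
from h import *
import pickle
cs=pickle.load(open("c1.pkl","rb")); S=cs["scene"]
g=lambda x,y:np.array([(x-396)/6+290-.4,y/6+60-.4])
st=lambda x,y,z:A+(x-28)*xs+y*ys+z*zs
for n,p,m in(("hole",st(87.6+28,1,13.75),(481,146)),("button",st(28,0,12),(581,250)),("tip",st(60,0,6.5),(540,217)),("collar",st(0,0,9),(607,285))):
    print(n,proj(S,p)-g(*m), "meas",g(*m))
for v in(xs,ys,zs): print(proj(S,st(90,0,0)+10*v)-proj(S,st(90,0,0)))
h=cv2.cvtColor(S["color"],cv2.COLOR_BGR2GRAY)
```

```text
hole [-0.1903503   0.10647923] meas [303.76666667  83.93333333]
button [-0.59319802  0.22943799] meas [320.43333333 101.26666667]
tip [-0.42821175  0.13219942] meas [313.6         95.76666667]
collar [-0.12106388  0.31434368] meas [324.76666667 107.1       ]
[-1.85437475 -1.96990774]
[-1.53851256  1.3709232 ]
[ 1.25811743 -1.35930418]
```

Every point projects to within 0.6 px, so the alignment is good. Advance to the tip.

Request:
send_rows --commands '[[[2,1.6,-1,0.2,0,0,20],[4.2,1.2,-2.5,0,0,0,20],[4.2,1.2,-2.5,0,0,0,20],[4.2,1.2,-2.5,0,0,0,20],[4.2,1.2,-2.5,0,0,0,20],[2.5,0.7,-1.5,0,0,0,20],[2.5,0.7,-1.5,0,0,0,20],[2.5,0.7,-1.5,0,0,0,20]]]'

```text
time: 7.63
eef_pos: [265.8, 252.2, 182.9]
tcp_rot: [0.366, -2.597, 0.097]
contact_force: [-0.2, -0.2, -2.2]
finger_gap: 0.304
grip_force: 80.2
```

Run:
```python
from h import *
plan(50)
```

```text
t 7.63 p [265.8 252.2 182.9] ytool [-0.276  0.961  0.001] ztool [-0.479 -0.137 -0.867] q [ 0.01  0.64 -0.94  1.92  0.21  1.27  0.81] F [-0.2 -0.2 -2.2] M [ 0.23 -0.79 -0.05] gap 26.0 grip 80.2
xh [-0.833 -0.24   0.499] mouth in stub (collar=0) [55.3 -1.3  1.9] turn deg [-0.06  0.08 -0.05] shift [ 3.8 -0.2 -4.2]
F stub [-0.9  0.2 -2.1]
```

Request:
send_rows --commands '[[[-0.5,-1.5,-1.6,0,0,0,20],[0,0,0,0,0,0,20],[1.3,0.4,-0.8,0,0,0,20],[1.3,0.4,-0.8,0,0,0,20],[1.3,0.4,-0.8,0,0,0,20],[1.3,0.4,-0.8,0,0,0,20],[1.3,0.4,-0.8,0,0,0,20],[1.3,0.4,-0.8,0,0,0,20]]]'

```text
time: 8.3
eef_pos: [273.0, 252.6, 176.7]
tcp_rot: [0.366, -2.597, 0.098]
contact_force: [-0.0, -1.8, -1.6]
finger_gap: 0.308
grip_force: 80.3
```

Run:
```python
from h import *
plan(40)
```

```text
t 8.3 p [273.  252.6 176.7] ytool [-0.276  0.961 -0.   ] ztool [-0.479 -0.138 -0.867] q [ 0.01  0.66 -0.93  1.9   0.22  1.27  0.81] F [-0.  -1.8 -1.6] M [-0.15 -0.7   0.06] gap 26.3 grip 80.3
xh [-0.833 -0.239  0.499] mouth in stub (collar=0) [46.1  0.3 -0. ] turn deg [-0.    0.08 -0.05] shift [ 5.   1.8 -2.9]
F stub [-0.4  1.7 -1.7]
```

Request:
send_rows --commands '[[[1.2,0.4,-0.7,0,0,0,20],[1.2,0.4,-0.7,0,0,0,20],[1.2,0.4,-0.7,0,0,0,20],[1.2,0.4,-0.7,0,0,0,20],[1.2,0.4,-0.7,0,0,0,20],[1.2,0.4,-0.7,0,0,0,20],[1.2,0.4,-0.7,0,0,0,20],[0,0,0,0,0,0,20]]]'

```text
time: 8.97
eef_pos: [281.6, 255.3, 171.6]
tcp_rot: [0.366, -2.597, 0.098]
contact_force: [0.9, -5.4, -1.9]
finger_gap: 0.306
grip_force: 80.4
```

Run:
```python
from h import *
plan(30)
```

```text
t 8.97 p [281.6 255.3 171.6] ytool [-0.276  0.961 -0.   ] ztool [-0.479 -0.138 -0.867] q [-0.    0.68 -0.92  1.88  0.23  1.27  0.81] F [ 0.9 -5.4 -1.9] M [-0.97 -0.88  0.24] gap 26.1 grip 80.4
xh [-0.833 -0.239  0.499] mouth in stub (collar=0) [35.7  0.1  0.1] turn deg [-0.01  0.1  -0.03] shift [ 4.7  1.5 -2.8]
F stub [-0.4  5.4 -2. ]
```

Request:
send_rows --commands '[[[0.2,-0.7,0,0,0,0,20],[1.2,0.4,-0.7,0,0,0,20],[1.2,0.4,-0.7,0,0,0,20],[1.2,0.4,-0.7,0,0,0,20],[1.2,0.4,-0.7,0,0,0,20],[1.2,0.4,-0.7,0,0,0,20],[1.2,0.4,-0.7,0,0,0,20],[0,0,0,0,0,0,20]]]'

```text
time: 9.63
eef_pos: [284.7, 256.1, 169.2]
tcp_rot: [0.368, -2.588, 0.103]
contact_force: [-10.6, -11.5, 15.0]
finger_gap: 0.306
grip_force: 81.5
```

Run:
```python
from h import *
plan(20)
```

```text
t 9.63 p [284.7 256.1 169.2] ytool [-0.28   0.96  -0.002] ztool [-0.486 -0.143 -0.862] q [-0.01  0.69 -0.91  1.87  0.23  1.28  0.81] F [-10.6 -11.5  15. ] M [-2.15  2.1   0.31] gap 26.1 grip 81.5
xh [-0.828 -0.24   0.506] mouth in stub (collar=0) [31.7 -0.  -1.1] turn deg [ 0.22 -0.38 -0.23] shift [ 9.9  3.1 -5.5]
F stub [19.1  8.1  6.3]
```

Request:
send_rows --commands '[[[0.4,-1.5,0,0,0,0,20],[0.8,0.2,-0.5,0,0,0,20],[0.8,0.2,-0.5,0,0,0,20],[0.8,0.2,-0.5,0,0,0,20],[0.8,0.2,-0.5,0,0,0,20],[0,0,0,0,0,0,20],[0,0,0,0,0,0,20],[0,0,0,0,0,0,20]]]'

```text
time: 10.3
eef_pos: [293.2, 258.3, 166.1]
tcp_rot: [0.367, -2.6, 0.094]
contact_force: [1.4, 0.3, 5.2]
finger_gap: 0.31
grip_force: 81.1
```

Run:
```python
from h import *
plan(20)
```

```text
t 10.3 p [293.2 258.3 166.1] ytool [-0.276  0.961  0.003] ztool [-0.477 -0.135 -0.868] q [-0.01  0.7  -0.91  1.86  0.24  1.27  0.82] F [1.4 0.3 5.2] M [ 0.13 -0.96  0.12] gap 26.5 grip 81.1
xh [-0.834 -0.241  0.496] mouth in stub (collar=0) [22.6  0.3  1.6] turn deg [-0.23  0.22 -0.03] shift [ 1.4  0.9 -2.4]
F stub [1.4 0.1 5.2]
```

The button has gone in and the handle is sliding on freely. Continue.

Request:
send_rows --commands '[[[1.0,0.3,-0.9,0,0,0,20],[1.0,0.3,-0.7,0,0,0,20],[1.0,0.3,-0.7,0,0,0,20],[1.0,0.3,-0.7,0,0,0,20],[1.0,0.3,-0.7,0,0,0,20],[1.0,0.3,-0.6,0,0,0,20],[1.0,0.3,-0.6,0,0,0,20],[0,0,0,0,0,0,20]]]'

```text
time: 10.97
eef_pos: [300.1, 259.8, 160.8]
tcp_rot: [0.366, -2.599, 0.095]
contact_force: [2.3, 0.6, 4.3]
finger_gap: 0.302
grip_force: 81.2
```

Run:
```python
from h import *
plan(10)
```

```text
t 10.97 p [300.1 259.8 160.8] ytool [-0.276  0.961  0.002] ztool [-0.478 -0.135 -0.868] q [-0.02  0.71 -0.9   1.85  0.25  1.27  0.82] F [2.3 0.6 4.3] M [ 0.28 -1.04  0.04] gap 25.8 grip 81.2
xh [-0.834 -0.24   0.497] mouth in stub (collar=0) [13.9  0.8  0.4] turn deg [-0.17  0.17 -0.02] shift [ 2.9  1.8 -2. ]
F stub [0.1 0.1 4.9]
```

Request:
send_rows --commands '[[[1.0,0.4,-0.6,0,0,0,20],[1.0,0.4,-0.6,0,0,0,20],[1.0,0.3,-0.6,0,0,0,20],[1.0,0.3,-0.6,0,0,0,20],[1.0,0.3,-0.6,0,0,0,20],[1.0,0.3,-0.6,0,0,0,20],[0,0,0,0,0,0,20],[0,0,0,0,0,0,20]]]'

```text
time: 11.63
eef_pos: [306.0, 261.8, 157.2]
tcp_rot: [0.366, -2.599, 0.095]
contact_force: [3.5, 0.9, 4.9]
finger_gap: 0.305
grip_force: 81.2
```

Run:
```python
from h import *
plan(3)
```

```text
t 11.63 p [306.  261.8 157.2] ytool [-0.276  0.961  0.002] ztool [-0.478 -0.135 -0.868] q [-0.02  0.73 -0.89  1.83  0.26  1.28  0.82] F [3.5 0.9 4.9] M [ 0.29 -1.03 -0.02] gap 26.0 grip 81.2
xh [-0.834 -0.24   0.497] mouth in stub (collar=0) [6.7 0.5 0.5] turn deg [-0.17  0.17 -0.02] shift [ 2.8  1.4 -2. ]
F stub [-0.7  0.1  6. ]
```

Request:
send_rows --commands '[[[0.8,0.2,-0.5,0,0,0,20],[0.8,0.2,-0.5,0,0,0,20],[0.8,0.2,-0.5,0,0,0,20],[0.8,0.2,-0.5,0,0,0,20],[0.8,0.2,-0.5,0,0,0,20],[0.4,0.1,-0.2,0,0,0,20],[0,0,0,0,0,0,20],[0,0,0,0,0,0,20]]]'

```text
time: 12.3
eef_pos: [309.9, 262.5, 154.5]
tcp_rot: [0.366, -2.598, 0.096]
contact_force: [1.5, 2.4, 4.0]
finger_gap: 0.307
grip_force: 81.1
```

Run:
```python
from h import *
plan(0)
```

```text
t 12.3 p [309.9 262.5 154.5] ytool [-0.276  0.961  0.001] ztool [-0.479 -0.136 -0.867] q [-0.02  0.73 -0.88  1.82  0.27  1.28  0.82] F [1.5 2.4 4. ] M [ 0.46 -0.8  -0.07] gap 26.2 grip 81.1
xh [-0.833 -0.24   0.498] mouth in stub (collar=0) [ 1.9  0.9 -0. ] turn deg [-0.12  0.12 -0.04] shift [ 1.4  1.5 -0.7]
F stub [ 0.2 -1.9  4.5]
```

Request:
send_rows --commands '[[[0.6,0.4,-0.3,0,0,0,20],[0.6,0.3,-0.4,0,0,0,20],[0.6,0.2,-0.4,0,0,0,20],[0.6,0.2,-0.4,0,0,0,20],[0.6,0.2,-0.4,0,0,0,20],[0,0,0,0,0,0,20],[0,0,0,0,0,0,20],[0,0,0,0,0,0,20]]]'

```text
time: 12.97
eef_pos: [311.3, 262.9, 153.5]
tcp_rot: [0.367, -2.594, 0.099]
contact_force: [-2.1, -1.8, 13.0]
finger_gap: 0.307
grip_force: 81.9
```

Run:
```python
from h import *
plan(0)
```

```text
t 12.97 p [311.3 262.9 153.5] ytool [-0.278  0.961 -0.   ] ztool [-0.481 -0.139 -0.865] q [-0.03  0.74 -0.88  1.82  0.27  1.28  0.82] F [-2.1 -1.8 13. ] M [-0.44  0.53  0.07] gap 26.2 grip 81.9
xh [-0.831 -0.24   0.501] mouth in stub (collar=0) [ 0.1  0.9 -0.4] turn deg [ 0.03 -0.06 -0.12] shift [-0.   1.1  0.2]
F stub [ 8.7  1.1 10. ]
```

The axial force is rising, so the mouth is probably at the collar. Push a little more and then look.

Request:
send_rows --commands '[[[0.5,0.1,-0.3,0,0,0,20],[0.5,0.1,-0.3,0,0,0,20],[0.5,0.1,-0.3,0,0,0,20],[0.5,0.1,-0.3,0,0,0,20],[0,0,0,0,0,0,20],[0,0,0,0,0,0,20],[0,0,0,0,0,0,20],[0,0,0,0,0,0,20]]]'

```text
time: 13.63
eef_pos: [311.4, 262.9, 153.4]
tcp_rot: [0.368, -2.59, 0.101]
contact_force: [-5.7, -3.3, 22.5]
finger_gap: 0.307
grip_force: 82.6
```

Run:
```python
from h import *
import pickle
plan(0)
cs={n:camera(n) for n in("scene","top")}; pickle.dump(cs,open("c2.pkl","wb"))
c=lambda n,x,y:cv2.resize(cs[n]["color"][y:y+60,x:x+50],None,fx=8,fy=8,interpolation=cv2.INTER_CUBIC)
cv2.imwrite("pics/p2.png",np.clip(np.hstack([c("top",85,225),c("scene",298,80)])*1.4,0,255).astype(np.uint8))
```

```text
t 13.63 p [311.4 262.9 153.4] ytool [-0.279  0.96  -0.001] ztool [-0.484 -0.142 -0.863] q [-0.03  0.74 -0.88  1.82  0.27  1.29  0.82] F [-5.7 -3.3 22.5] M [-1.09  2.12  0.18] gap 26.2 grip 82.6
xh [-0.829 -0.24   0.505] mouth in stub (collar=0) [-0.   0.8 -0.9] turn deg [ 0.14 -0.29 -0.2 ] shift [-0.1  1.1  0.4]
F stub [16.8  1.6 16.3]
```

View pics/p2.png

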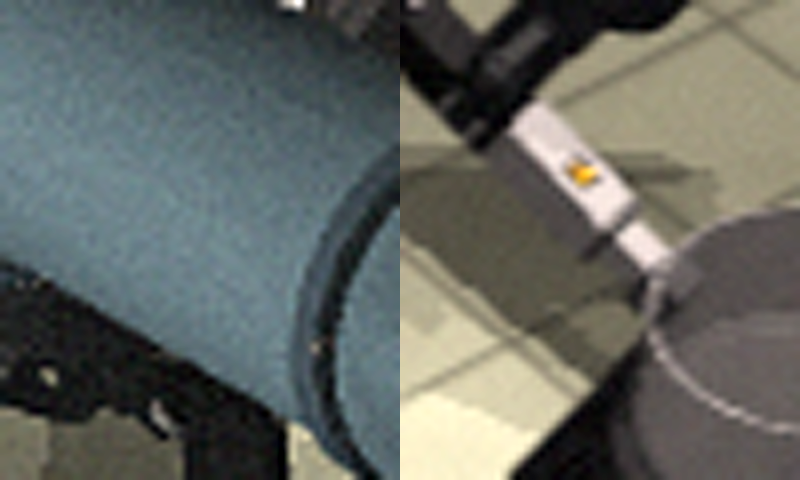

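The mouth is against the collar and the brass button shows in the hole at (580,172). I'll relieve the load, then release.

Request:
send_rows --commands '[[[-0.2,0,0.8,0,0,0,20],[-0.1,-0.1,0.8,0,0,0,20],[0,0,0.8,0,0,0,20],[0,0,0,0,0,0,20],[0,0,0,0,0,0,35],[0,0,0,0,0,0,50],[0,0,0,0,0,0,60],[0,0,0,0,0,0,60]]]'

```text
time: 14.4
eef_pos: [314.6, 263.4, 153.4]
tcp_rot: [0.366, -2.598, 0.097]
contact_force: [0.4, 0.5, 0.2]
finger_gap: 0.701
grip_force: 0.0
```

Run:
```python
from h import *
plan(0)
```

```text
t 14.4 p [314.6 263.4 153.4] ytool [-0.276  0.961  0.   ] ztool [-0.479 -0.137 -0.867] q [-0.03  0.74 -0.88  1.81  0.27  1.29  0.83] F [0.4 0.5 0.2] M [ 0.12 -0.48  0.01] gap 59.9 grip 0.0
xh [-0.833 -0.239  0.498] mouth in stub (collar=0) [-2.8  1.5  1.4] turn deg [-0.04  0.1  -0.02] shift [-3.3  0.6  0.3]
F stub [-0.4 -0.3  0.4]
```

Released. Retreat straight up the tool axis, then swing the arm clear to look.

Request:
send_rows --commands '[[[2.4,0.7,4.3,0,0,0,60],[4.8,1.4,8.7,0,0,0,60],[7.2,2.1,13,0,0,0,60],[9.6,2.8,17.3,0,0,0,60],[12,3.4,21.6,0,0,0,60],[12,3.4,21.6,0,0,0,60],[12,3.4,21.6,0,0,0,60],[5,1.4,10,0,0,0,60]]]'

```text
time: 15.07
eef_pos: [381.7, 283.4, 274.8]
tcp_rot: [0.366, -2.602, 0.093]
contact_force: [1.0, -0.6, 0.4]
finger_gap: 0.704
grip_force: 0.0
```

Request:
send_rows --commands '[[[0,-15,15,0,0,0,60],[0,-25,15,0,0,0,60],[0,-30,10,0,0,0,60],[0,-30,0,0,0,0,60],[0,-30,0,0,0,0,60],[0,-30,0,0,0,0,60],[0,-25,0,0,0,0,60],[0,0,0,0,0,0,60]]]'

```text
time: 15.73
eef_pos: [379.9, 92.1, 311.5]
tcp_rot: [0.356, -2.598, 0.1]
contact_force: [0.7, -0.7, -0.8]
finger_gap: 0.701
grip_force: 0.0
```

Run:
```python
from h import *
show()
cs={n:camera(n) for n in("scene","top")}
c=lambda n,x,y:cv2.resize(cs[n]["color"][y:y+60,x:x+50],None,fx=8,fy=8,interpolation=cv2.INTER_CUBIC)
cv2.imwrite("pics/p3.png",np.clip(np.hstack([c("top",85,225),c("scene",298,80)])*1.4,0,255).astype(np.uint8))
import pickle
o=pickle.load(open("c0.pkl","rb"))
for n,(x,y,w,h) in {"scene":(300,140,110,140)}.items():
    print("objects diff",(cv2.absdiff(cs[n]["color"],o[n]["color"]).max(2)[y:y+h,x:x+w]>50).sum())
```

```text
t 15.73 p [379.9  92.1 311.5] ytool [-0.27   0.963 -0.003] ztool [-0.48  -0.138 -0.866] q [ 0.35  0.5  -0.92  1.71  0.23  1.64  1.19] F [ 0.7 -0.7 -0.8] M [ 0.13 -0.51 -0.01] gap 59.8 grip 0.0
objects diff 0
```

View pics/p3.png

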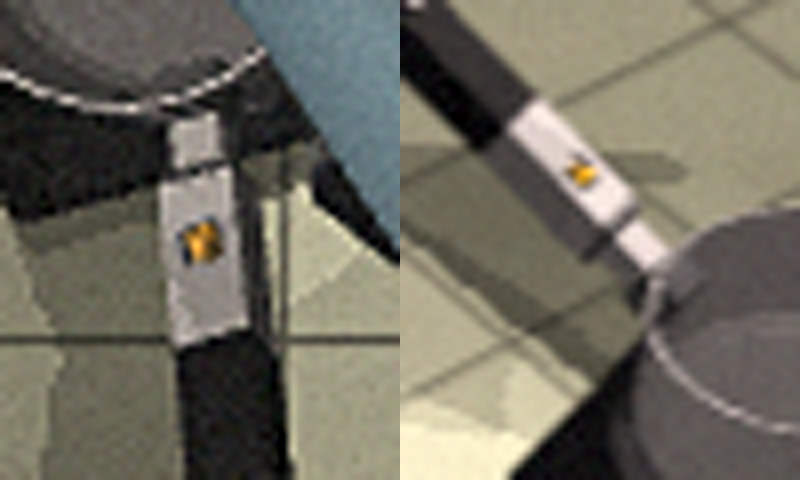

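Both views show the handle home at the collar, with the button up through the hole at (203,242) in the top view and (580,172) in the scene view. The other objects haven't moved.

```bash
python3 -c "
from workcell import robot
print(robot.sign_off())"
```

```text
the job is handed in; nothing more can be done
None
```

The handle is on the stub, hole side up and fully home against the collar; the button is up through the hole, the gripper has let go, the other objects have not moved, and the job is handed in (no verdict was returned).

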